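# Make up two prototype kits from the bench stock

### The arm

A 6-joint arm with a two-finger parallel gripper is mounted at the origin on the work surface. World frame = base frame: x ahead of the robot, y to its left, z up, the work surface at z = 0. Lengths are in m, angles in rad, forces in N, time in s.
With the tool pointing down it reaches from about 0.4 to 0.825 m from the base axis. Payload 7 kg.
Tool frame: the origin (TCP) lies on the centre line of the jaws, within the pads' length; the fingertips stand 8 mm ahead of it and the grasp point (between the pads) lies 11 mm behind it; z points along the fingers, y is the line along which they close (so a half turn about z gives the same grasp; the last joint's range is limited). The gripper opens to 88 mm and grips with 3 to 60 N. Pads are 19 mm wide; open, the fingers measure 130 mm over their backs; the gripper's body (78 mm by 193 mm) begins 47 mm behind the grasp point.
Start: joints at [-0.814, 0.359, 0.012, 0, -1.224, -0.288], TCP at [0.305, -0.602, 0.235] pointing down, gripper open.
Joint ranges: [-3.07, 3.07], [-1.43, 2.12], [-1.02, 1.25], [-3.03, 1.67], [-3.05, -0], [-3.03, 3.03]. Speed limits (rad/s): [2.39, 2.39, 3.01, 3.14, 3.14, 3.14].

### API

Orientations are given as a unit quaternion [x, y, z, w].
In Python, from station import env, viewer, job gives the robot as it stands.
- The arm moves only by the shell command python3 -m creep 'ROWS'. ROWS is JSON, a list of rows, each an object with "linear": the shift along the tool's x, y, z normalised to -1 to 1, where 1 is 0.05 m, a list of three; "twist": the turn, a rotation vector about the tool's x, y, z normalised to -1 to 1, where 1 is 0.1 rad, a list of three; "gripper": the opening, from 0 (shut) to 1 (fully open). A call has 1 to 5 rows; each row shifts and turns the commanded pose from where the row before left it, along the tool's axes as they then stand; what a row does not reach is not made up. A row lasts 1/10 s, in which the tool goes at most 50 mm and 8.59 degrees, less where a joint would pass 70% of its speed; a pose out of reach is approached as far as the arm can. A call with a number of a shift or a turn outside -1 to 1 is refused whole. A call with a gripper value outside its range is refused whole. The fingers move at their own pace and stop on an object; the grip force is fixed at half the most. Time passes only in rows, so rows that do not move let the fingers close. It gives the time, the measured TCP pose, the force, the opening and the grip force at its end, in the units of the state.
- env.get_obs(): the state, without advancing time (a new reading comes with each control period).
- viewer.capture(name): name is "scene" or "top" or "wrist"; returns (picture, depth): 400x640x3 uint8, red, green, blue; 400x640 float32, m along the optical axis (not along the pixel's ray), 0 where there is no reading.
- viewer.camera_info(name): a dict with "K" (3x3 intrinsics, pixels), "rvec" (rotation vector, rad) and "tvec" (3), from world to camera coordinates, as OpenCV has them; the wrist camera has in their place "tool_from_camera" (4x4, takes a point from camera to tool coordinates, whose origin is the TCP and whose axes are the flange's). Camera axes: x right, y down, z forward; pixel columns grow to the right and rows downward; lengths in m; the calibration is good to about 2 mm. A picture is of the moment at which its call begins: read the wrist's pose just before it. camera_info takes no time and is no camera call.
- job.job_done(): hands the job in; it is judged then, once.
The state is a dict: "t": time; "joint_positions": joint angles; "qvel": joint speeds; "joint_torque": joint torques, N m; "position": TCP position; "eef_rot": TCP orientation; "ft_force": force on the tool from outside, world axes, zero at the start; "wrist_torque": the same for the moment, N m; "grip_width": finger opening in m; "finger_force": force on a finger pad.
Only numpy, scipy, OpenCV 4.12 (cv2) and the standard library are available. Lean on these libraries where they do the work, as an engineer would, in place of code of your own. Each camera call takes 0.05 s, during which the arm holds its last target. There are 200 camera calls.

### The job

Make up the two kits. In the tray with the tall slot: the large dial upright in its open bay, and the tall panel with the grid of windows, drawn out of the leaning stack, standing upright in the slot. In the other tray: the battery pack lying flat in the larger bay and the small dial upright in the smaller bay; set everything down rather than dropping it, and leave the two short panels leaning in their rack.

Things in the scene. Friction and masses are not known exactly. Their poses are not given: they have to be found in the camera images.
- panel_tall_center (a point): Tall narrow copper-brown panel with a grid of small windows: 8 mm thick (its x), 56 wide (y), 110 tall (z, up). Point: its centre. Starts as front, middle or back of three panels leaning face to face at 15 degrees on the rack; its top edge stands 42 mm past the others (measured along the panel), so it can be pinched there across its thickness and drawn out along its plane. 51 g.
- panel_lens_center (a point): Short wide panel with one round black lens window: 8 mm thick (x), 84 wide (y), 68 tall (z). The point is its centre. A spare, leaning in the rack; the spares settle back a little when the tall panel is drawn out.
- panel_slits_center (a point): Short wide panel with four black slits: 8 mm thick (x), 84 wide (y), 68 tall (z). The point is its centre. A spare, leaning in the rack; the spares settle back a little when the tall panel is drawn out.
- dial_large_center (a point): Large black dial knob, an upright cylinder 44 mm across and 34 tall, standing on the table. The point is its centre, 17 mm above its underside. 60 g.
- dial_small_center (a point): Small black dial knob, an upright cylinder 26 mm across and 34 tall, standing on the table. The point is its centre, 17 mm above its underside. 30 g.
- battery_center (a point): Black battery pack with a grey top, a block 62 mm long (its x axis), 34 wide (y), 28 tall (z), lying on the table. The point is its centre, 14 mm above its underside. 120 g.
- tray_slot: Grey tray with the tall slot, fixed: 126 (its x) by 108 mm (y), walls and floor 4 mm thick. Origin: under its centre, on the table. Open bay, 90 by 100 mm inside, walls 16 mm above the table (50 on the slot's side), centred at x = -14 mm, y = 0. Slot, 24 mm wide (x) and 100 long (y) inside, walls 50 mm above the table, centred at x = +47 mm, y = 0.
- tray_bays: Grey tray with two open bays, fixed: 156 (its x) by 108 mm (y), floor 4 mm thick, walls 4 mm thick and 16 mm high above the table. Origin: under its centre, on the table. Larger bay, 84 by 100 mm inside, centred at x = -32 mm, y = 0; smaller bay, 60 by 100 mm inside, centred at x = +44 mm, y = 0.
- rack: Plywood leaning rack, fixed: foot 80 (its x, -50 to +30 mm) by 110 mm (y), 6 mm thick; a back board 62 mm high, sloping 15 degrees to -x; a lip 12 mm above the foot at x = 16 mm. Origin: on the table, below the middle panel's lower edge. The panels stand on the foot at about x = -8, 0 and +8 mm and lean to -x against the board.

How it is judged:
By the outcome, as a careful person would: the job done as asked, in the order asked, and still so for the second after the job is handed in, with the robot touching nothing.
It also fails if it takes over 102 s, if anything falls off the work surface, if the arm or the gripper's body presses on something with over 40 N, if the wrist force passes 120 N, or if a joint passes its speed limit or range.

## Working session

There is one attempt and no reset: what is moved stays moved. The work goes in short steps, Python scripts to look and compute and a shell command to move; the robot and the scene stay as the last step left them, time stands still between calls to the robot, and variables do not carry over. Pictures are saved under pics/ and viewed, at most 14 in all, crops included, and the job is handed in when it is done.

```bash
ls; mkdir -p pics
python3 - <<'E'
from station import env, viewer, job
import cv2, numpy as np
o=env.get_obs(); print(o)
for n in ["scene","top"]:
    p,d=viewer.capture(n); cv2.imwrite(f"pics/{n}0.png",p[:,:,::-1]); np.savez(f"{n}0.npz",p=p,d=d)
    print(n,viewer.camera_info(n))
print(viewer.camera_info("wrist"))
E
```

```text
pics
{'t': 0.0, 'joint_positions': array([-8.13897843e-01,  3.59383735e-01,  1.10574254e-02, -3.52434968e-04,
       -1.22411752e+00, -2.88074317e-01]), 'qvel': array([-9.14543978e-04,  6.29143398e-04, -1.14128369e-03,  9.67129240e-04,
        6.45810518e-06, -4.10929220e-04]), 'joint_torque': array([-2.31527352e-03, -5.82722068e+01,  2.93053865e+01,  6.99752927e+00,
        6.80784593e-03, -1.58754528e-04]), 'position': array([ 0.30473087, -0.60175523,  0.23362369]), 'eef_rot': array([-2.32212736e-01,  9.72664659e-01,  7.96532041e-04, -2.67504294e-04]), 'ft_force': array([0.20656324, 0.36069829, 0.53954353]), 'wrist_torque': array([-0.01644126,  0.00298241,  0.04064245]), 'finger_force': 0.0, 'grip_width': 0.08760818475192263}
scene {'K': array([[368.73002999,   0.        , 320.36866033],
       [  0.        , 368.73002999, 200.80439269],
       [  0.        ,   0.        ,   1.        ]]), 'rvec': array([ 1.93762801,  1.03152524, -0.53579052]), 'tvec': array([-0.28515301, -0.17473108,  1.18218532])}
top {'K': array([[403.90469537,   0.        , 320.33329307],
       [  0.        , 403.90469537, 201.77659849],
       [  0.        ,   0.        ,   1.        ]]), 'rvec': array([ 2.1739885 , -2.2046106 ,  0.10027289]), 'tvec': array([0.00877555, 0.51678844, 0.95718281])}
{'K': array([[346.5958654 ,   0.        , 321.86496148],
       [  0.        , 346.5958654 , 202.32653262],
       [  0.        ,   0.        ,   1.        ]]), 'tool_from_camera': array([[ 6.71156463e-04, -9.59245294e-01, -2.82573913e-01,
         7.72947538e-02],
       [ 9.99999772e-01,  6.63961455e-04,  1.21222829e-04,
         8.72962890e-05],
       [ 7.13357580e-05, -2.82573930e-01,  9.59245521e-01,
        -1.50848568e-01],
       [ 0.00000000e+00,  0.00000000e+00,  0.00000000e+00,
         1.00000000e+00]])}
```

View pics/scene0.png

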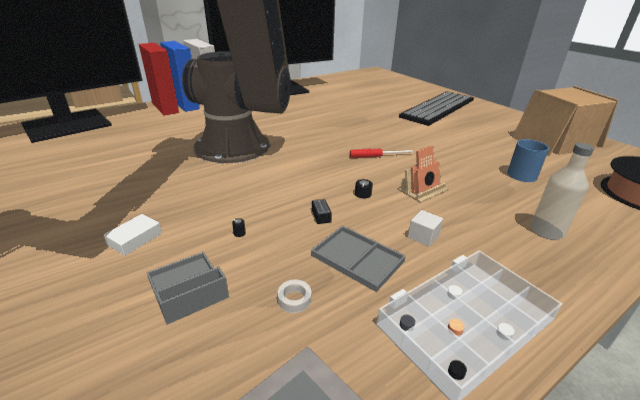

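View pics/top0.png

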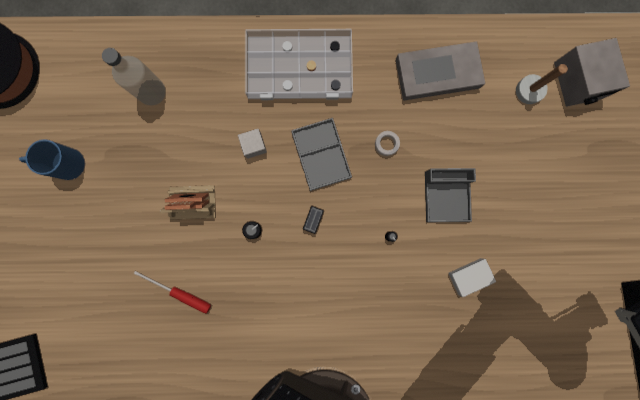

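The scene view shows the large dial at (364,187), battery at (321,211) and small dial at (239,227). It also shows the slot tray at (187,285), the bay tray at (358,256) and the rack at (427,180). In the top view the same things are at (252,230), (313,220), (391,237), (449,195), (321,155) and (190,203).

```bash
cat > h.py <<'E'
import numpy as np, cv2
from scipy.spatial.transform import Rotation as R
from station import env, viewer
def cam(n,o=None):
    """K, camera-from-world rotation, camera centre"""
    c=viewer.camera_info(n)
    if n!="wrist":
        r=cv2.Rodrigues(c["rvec"])[0]; return c["K"],r,-r.T@c["tvec"]
    T=c["tool_from_camera"]; Rw=R.from_quat(o["eef_rot"]).as_matrix()
    return c["K"],(Rw@T[:3,:3]).T,o["position"]+Rw@T[:3,3]
def cast(C,uv,z):
    K,r,c=C; uv=np.atleast_2d(uv).astype(float)
    d=np.c_[uv,np.ones(len(uv))]@np.linalg.inv(K).T@r
    return c+d*((z-c[2])/d[:,2])[:,None]
def pts(C,d,m):
    """world points of the masked depth pixels"""
    K,r,c=C; v,u=np.nonzero(m&(d>0)); z=d[v,u]
    return (np.c_[u,v,np.ones(len(u))]@np.linalg.inv(K).T*z[:,None])@r+c
def snap(n,name):
    o=env.get_obs(); p,d=viewer.capture(n); cv2.imwrite(f"pics/{name}.png",p[:,:,::-1]); np.savez(name,p=p,d=d)
    return o,p,d
def rect(xy):
    (c,s,a)=cv2.minAreaRect((np.asarray(xy)*1000).astype(np.float32)); return np.round(c,1),np.round(s,1),round(a,1)
E
python3 - <<'E'
from h import *
f=np.load("top0.npz");p,d=f["p"],f["d"];C=cam("top")
hsv=cv2.cvtColor(p,cv2.COLOR_RGB2HSV)
def blob(box,m):
    u0,v0,u1,v1=box;k=np.zeros(m.shape,np.uint8);k[v0:v1,u0:u1]=m[v0:v1,u0:u1]
    n,l,s,c=cv2.connectedComponentsWithStats(k);return l==1+np.argmax(s[1:,4])
grey=(hsv[...,1]<60); dark=hsv[...,2]<75
for nm,box,m,z in [("bays",(285,112,360,198),grey,.016),("slot",(418,160,482,230),grey,.016),("DL",(238,216,268,244),dark,.034),("DS",(380,226,402,248),dark,.034),("bat",(298,200,330,240),dark,.028)]:
    b=blob(box,m);v,u=np.nonzero(b);X=cast(C,np.c_[u,v],z);print(nm,b.sum(),rect(X[:,:2]))
    Y=pts(C,d,b);print("   depth z pct",np.percentile(Y[:,2],[5,50,95]).round(4), "top pts", rect(Y[Y[:,2]>np.percentile(Y[:,2],95)-.006][:,:2]))
m=np.zeros((400,640),bool);m[170:235,150:230]=1
Y=pts(C,d,m);Y=Y[Y[:,2]>.05];print("rack hi",rect(Y[:,:2]),Y[:,2].max());Z=Y[Y[:,2]>.085];print(len(Z),rect(Z[:,:2]),Z.mean(0))
q=p[120:280,150:490];cv2.imwrite("pics/topcrop.png",cv2.resize(q,None,fx=2.35,fy=2.35,interpolation=cv2.INTER_CUBIC)[:,:,::-1])
s=np.load("scene0.npz")["p"][140:210,390:460];cv2.imwrite("pics/rackcrop.png",cv2.resize(s,None,fx=7,fy=7,interpolation=cv2.INTER_CUBIC)[:,:,::-1])
E
```

```text
bays 2798 (array([635.6,  -1.8]), array([157.2, 108.4]), 17.1)
   depth z pct [0.0011 0.0045 0.0166] top pts (array([636.6,  -2.5]), array([155.5, 107.8]), 16.8)
slot 2514 (array([ 531.1, -316.6]), array([124.5, 130.2]), 89.2)
   depth z pct [0.0013 0.0048 0.0492] top pts (array([ 575.2, -312.3]), array([107.7,  32.1]), 89.3)
DL 208 (array([451. , 164.3]), array([43.7, 43.1]), 44.6)
   depth z pct [0.0014 0.0332 0.0364] top pts (array([451.5, 166.3]), array([40.5, 41.7]), 42.5)
DS 81 (array([ 431.6, -163.8]), array([28.5, 25.6]), 69.9)
   depth z pct [0.0008 0.0324 0.0358] top pts (array([ 431.7, -167.3]), array([23.3, 22.8]), 19.8)
bat 232 (array([473.6,  20. ]), array([34. , 61.6]), 69.1)
   depth z pct [0.0243 0.028  0.0312] top pts (array([474.4,  19.9]), array([33.8, 60.3]), 69.1)
rack hi (array([514.1, 314.9]), array([ 37.3, 110.1]), 1.9) 0.11849333589494382
169 (array([507.1, 314.5]), array([15.7, 57.3]), 1.9) [0.50623422 0.31231253 0.10702689]
```

View pics/topcrop.png

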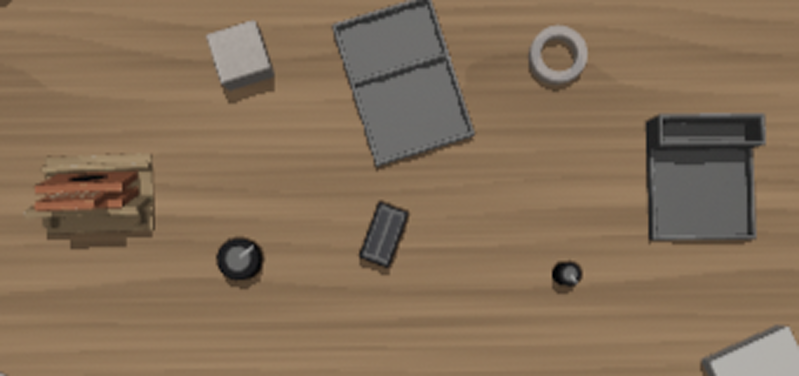

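View pics/rackcrop.png

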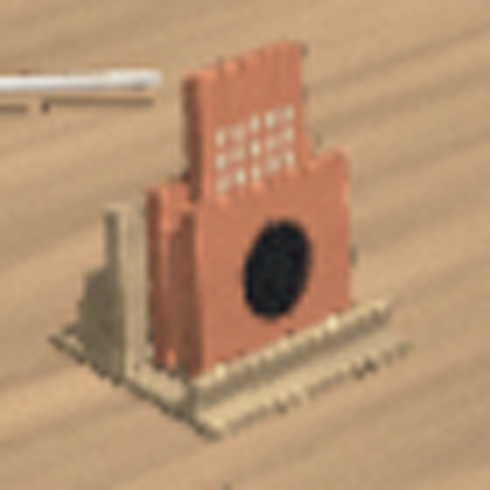

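The crop shows the lens panel in front at (115,185) in the top crop. The tall panel is behind it, with a wide panel behind that, so the tall one looks like the middle one. The slot lies on the far (+x) side of its tray, and the larger bay is on the near side of the other tray. First I'll get the large dial, with the tool yaw turned square to the world.

```bash
python3 -m creep '[{"linear":[0,0,0],"twist":[0,0,0.94],"gripper":1},{"linear":[0,0,0],"twist":[0,0,0.94],"gripper":1},{"linear":[0,0,0],"twist":[0,0,0.94],"gripper":1},{"linear":[0,0,0],"twist":[0,0,0.94],"gripper":1},{"linear":[0,0,0],"twist":[0,0,0.94],"gripper":1}]'
python3 -m creep '[{"linear":[-0.58,0.77,0],"twist":[0,0,0],"gripper":1},{"linear":[-0.58,0.77,0],"twist":[0,0,0],"gripper":1},{"linear":[-0.58,0.77,0],"twist":[0,0,0],"gripper":1},{"linear":[-0.58,0.77,0],"twist":[0,0,0],"gripper":1},{"linear":[-0.58,0.77,0],"twist":[0,0,0],"gripper":1}]'
```

```text
t: 0.6
position: [0.3048, -0.6019, 0.234]
eef_rot: [0.003, 1.0, 0.0, -0.0]
ft_force: [1.1, 1.0, -0.8]
grip_width: 0.0873
finger_force: 0.0
t: 1.1
position: [0.4509, -0.4081, 0.2343]
eef_rot: [0.001, 1.0, 0.0, -0.0]
ft_force: [1.1, -0.8, 0.9]
grip_width: 0.0877
finger_force: 0.0
```

```bash
python3 -m creep '[{"linear":[0,0.76,0],"twist":[0,0,0],"gripper":1},{"linear":[0,0.76,0],"twist":[0,0,0],"gripper":1},{"linear":[0,0.76,0],"twist":[0,0,0],"gripper":1},{"linear":[0,0.76,0],"twist":[0,0,0],"gripper":1},{"linear":[0,0.76,0],"twist":[0,0,0],"gripper":1}]'
python3 -m creep '[{"linear":[0,0.76,0.2],"twist":[0,0,0],"gripper":1},{"linear":[0,0.76,0.2],"twist":[0,0,0],"gripper":1},{"linear":[0,0.76,0.2],"twist":[0,0,0],"gripper":1},{"linear":[0,0.76,0.2],"twist":[0,0,0],"gripper":1},{"linear":[0,0.76,0.2],"twist":[0,0,0],"gripper":1}]'
python3 -m creep '[{"linear":[0,0.76,0.2],"twist":[0,0,0],"gripper":1},{"linear":[0,0.76,0.2],"twist":[0,0,0],"gripper":1},{"linear":[0,0.76,0.2],"twist":[0,0,0],"gripper":1},{"linear":[0,0.76,0.2],"twist":[0,0,0],"gripper":1},{"linear":[0,0.76,0.2],"twist":[0,0,0],"gripper":1}]'
python3 - <<'E'
from h import *
o,p,d=snap("wrist","w1");C=cam("wrist",o);print(o["position"])
Y=pts(C,d,d>0);q=Y[(abs(Y[:,2]-.034)<.005)&(np.hypot(Y[:,0]-.451,Y[:,1]-.165)<.04)];print(len(q),rect(q[:,:2]))
E
```

```text
t: 1.6
position: [0.45, -0.2183, 0.2343]
eef_rot: [0.001, 1.0, 0.0, -0.0]
ft_force: [-0.4, -0.1, -0.3]
grip_width: 0.0877
finger_force: 0.0
t: 2.1
position: [0.4502, -0.0284, 0.1842]
eef_rot: [0.001, 1.0, 0.0, 0.0]
ft_force: [0.9, -0.2, 0.0]
grip_width: 0.0876
finger_force: 0.0
t: 2.6
position: [0.4504, 0.1617, 0.1341]
eef_rot: [0.0, 1.0, 0.0, -0.0]
ft_force: [1.2, -0.6, 0.6]
grip_width: 0.0876
finger_force: 0.0
[0.45039336 0.16167025 0.1341428 ]
2489 (array([450.3, 166.8]), array([43.2, 43. ]), 50.2)
```

View pics/w1.png

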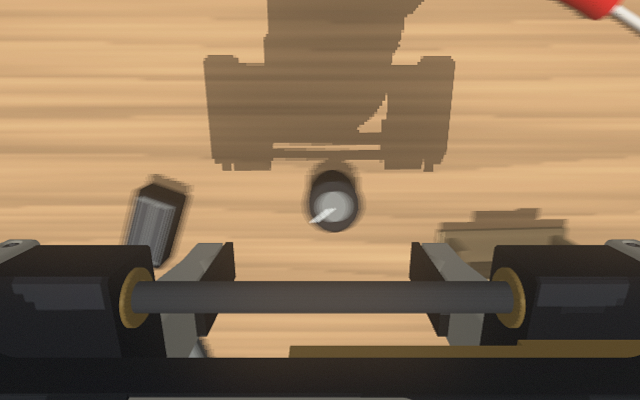

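The wrist view shows the large dial at (333,200), centred between the fingers. I'll lower and grip.

```bash
python3 -m creep '[{"linear":[0,0.02,0.6],"twist":[0,0,0],"gripper":1},{"linear":[0,0.02,0.6],"twist":[0,0,0],"gripper":1},{"linear":[0,0.02,0.5],"twist":[0,0,0],"gripper":1},{"linear":[0,0.02,0.3],"twist":[0,0,0],"gripper":1},{"linear":[0,0.02,0.2],"twist":[0,0,0],"gripper":1}]'
for i in 1 2; do python3 -m creep '[{"linear":[0,0,0],"twist":[0,0,0],"gripper":0},{"linear":[0,0,0],"twist":[0,0,0],"gripper":0},{"linear":[0,0,0],"twist":[0,0,0],"gripper":0},{"linear":[0,0,0],"twist":[0,0,0],"gripper":0},{"linear":[0,0,0],"twist":[0,0,0],"gripper":0}]'; done
python3 -m creep '[{"linear":[0,0,-0.2],"twist":[0,0,0],"gripper":0},{"linear":[0,0,-0.4],"twist":[0,0,0],"gripper":0},{"linear":[0,0,-0.6],"twist":[0,0,0],"gripper":0},{"linear":[0,0,-0.6],"twist":[0,0,0],"gripper":0},{"linear":[0,0,-0.2],"twist":[0,0,0],"gripper":0}]'
```

```text
t: 3.15
position: [0.4502, 0.1646, 0.0232]
eef_rot: [0.001, 1.0, -0.001, -0.001]
ft_force: [-1.1, -0.4, 0.1]
grip_width: 0.0876
finger_force: 0.0
t: 3.65
position: [0.4512, 0.1654, 0.0252]
eef_rot: [0.001, 1.0, 0.0, 0.0]
ft_force: [0.2, 0.8, 0.2]
grip_width: 0.0534
finger_force: 0.0
t: 4.15
position: [0.4511, 0.1654, 0.0249]
eef_rot: [0.0, 1.0, 0.0, 0.0]
ft_force: [-2.5, 0.0, 5.8]
grip_width: 0.0437
finger_force: 30.0
t: 4.65
position: [0.452, 0.1659, 0.1279]
eef_rot: [0.0, 1.0, 0.001, 0.002]
ft_force: [-0.3, -0.4, -0.5]
grip_width: 0.043
finger_force: 30.0
```

```bash
for i in 1 2 3; do python3 -m creep '[{"linear":[-0.08,-0.64,0],"twist":[0,0,0],"gripper":0},{"linear":[-0.08,-0.64,0],"twist":[0,0,0],"gripper":0},{"linear":[-0.08,-0.64,0],"twist":[0,0,0],"gripper":0},{"linear":[-0.08,-0.64,0],"twist":[0,0,0],"gripper":0},{"linear":[-0.08,-0.64,0],"twist":[0,0,0],"gripper":0}]' | head -2; done
python3 - <<'E'
from h import *
o,p,d=snap("wrist","w2");C=cam("wrist",o);print(o["position"],o["grip_width"])
Y=pts(C,d,d>0)
for z in (.004,.016):
    q=Y[(abs(Y[:,2]-z)<.003)&(abs(Y[:,0]-.50)<.09)&(abs(Y[:,1]+.313)<.07)];print(z,len(q),rect(q[:,:2]),q.min(0).round(3),q.max(0).round(3))
E
```

```text
t: 5.15
position: [0.4702, 0.0038, 0.1245]
t: 5.65
position: [0.49, -0.1562, 0.1244]
t: 6.15
position: [0.5098, -0.3162, 0.1242]
[ 0.5098475  -0.3161555   0.12424406] 0.042809125402672586
0.004 15853 (array([ 485.4, -313. ]), array([140.1, 150.1]), 90.0) [ 0.41  -0.383  0.001] [ 0.56  -0.243  0.007]
0.016 1946 (array([ 503.4, -312.6]), array([108.4,  79.6]), 89.9) [ 0.463 -0.367  0.013] [ 0.543 -0.258  0.019]
```

```bash
python3 -m creep '[{"linear":[-0.06,0.07,0.5],"twist":[0,0,0],"gripper":0},{"linear":[0,0,0.6],"twist":[0,0,0],"gripper":0},{"linear":[0,0,0.5],"twist":[0,0,0],"gripper":0},{"linear":[0,0,0.2],"twist":[0,0,0],"gripper":0},{"linear":[0,0,0.06],"twist":[0,0,0],"gripper":0}]'
python3 -m creep '[{"linear":[0,0,0.02],"twist":[0,0,0],"gripper":0},{"linear":[0,0,0.02],"twist":[0,0,0],"gripper":0},{"linear":[0,0,0],"twist":[0,0,0],"gripper":0}]'
```

```text
t: 6.7
position: [0.5124, -0.3112, 0.0303]
eef_rot: [0.001, 1.0, 0.0, -0.001]
ft_force: [-0.3, -0.7, -0.5]
grip_width: 0.0429
finger_force: 30.0
t: 7.0
position: [0.514, -0.3115, 0.0306]
eef_rot: [0.001, 1.0, -0.0, 0.001]
ft_force: [0.5, -0.5, -0.5]
grip_width: 0.043
finger_force: 30.0
```

```bash
python3 -m creep '[{"linear":[0,0,0.02],"twist":[0,0,0],"gripper":0},{"linear":[0,0,0.01],"twist":[0,0,0],"gripper":0},{"linear":[0,0,0],"twist":[0,0,0],"gripper":0}]'
python3 -m creep '[{"linear":[0,0,0.01],"twist":[0,0,0],"gripper":0},{"linear":[0,0,0],"twist":[0,0,0],"gripper":0},{"linear":[0,0,0],"twist":[0,0,0],"gripper":0}]'
```

```text
t: 7.3
position: [0.5138, -0.3115, 0.029]
eef_rot: [0.0, 1.0, -0.0, 0.001]
ft_force: [-0.4, 1.0, 5.0]
grip_width: 0.0432
finger_force: 30.0
t: 7.6
position: [0.5137, -0.3116, 0.029]
eef_rot: [0.0, 1.0, -0.0, 0.001]
ft_force: [-2.7, 1.8, 9.0]
grip_width: 0.0431
finger_force: 30.0
```

```bash
python3 -m creep '[{"linear":[0,0,0],"twist":[0,0,0],"gripper":0.75},{"linear":[0,0,0],"twist":[0,0,0],"gripper":0.75},{"linear":[0,0,0],"twist":[0,0,0],"gripper":0.75},{"linear":[0,0,0],"twist":[0,0,0],"gripper":0.75}]' 
python3 -m creep '[{"linear":[0,0,-0.3],"twist":[0,0,0],"gripper":0.75},{"linear":[0,0,-0.7],"twist":[0,0,0],"gripper":0.75},{"linear":[0,0,-0.9],"twist":[0,0,0],"gripper":0.75},{"linear":[0,0,-0.9],"twist":[0,0,0],"gripper":0.75},{"linear":[0,0,-0.9],"twist":[0,0,0],"gripper":0.75}]' | head -2
python3 - <<'E'
from h import *
snap("wrist","w3")
E
for i in 1 2 3; do python3 -m creep '[{"linear":[0,0,-0.05],"twist":[0,0,-1],"gripper":0.5},{"linear":[0,0,-0.05],"twist":[0,0,-1],"gripper":0.5},{"linear":[0,0,-0.05],"twist":[0,0,-1],"gripper":0.5},{"linear":[0,0,-0.05],"twist":[0,0,-1],"gripper":0.5},{"linear":[0,0,-0.05],"twist":[0,0,-1],"gripper":0.5}]' | head -3; done
for i in 1 2 3; do python3 -m creep '[{"linear":[-0.74,0.02,0],"twist":[0,0,-0.07],"gripper":0.5},{"linear":[-0.74,0.02,0],"twist":[0,0,-0.07],"gripper":0.5},{"linear":[-0.74,0.02,0],"twist":[0,0,-0.07],"gripper":0.5},{"linear":[-0.74,0.02,0],"twist":[0,0,-0.07],"gripper":0.5},{"linear":[-0.74,0.02,0],"twist":[0,0,-0.07],"gripper":0.5}]' | head -3; done
python3 - <<'E'
from h import *
o,p,d=snap("wrist","w4");C=cam("wrist",o);print(o["position"],R.from_quat(o["eef_rot"]).as_matrix().round(3))
E
```

```text
t: 8.0
position: [0.5132, -0.3114, 0.0275]
eef_rot: [0.001, 1.0, 0.0, -0.0]
ft_force: [-0.2, -0.4, -0.5]
grip_width: 0.0647
finger_force: 0.0
t: 8.5
position: [0.5129, -0.3114, 0.2143]
t: 9.05
position: [0.5132, -0.3114, 0.2247]
eef_rot: [-0.249, 0.969, 0.0, -0.0]
t: 9.55
position: [0.5132, -0.3114, 0.2372]
eef_rot: [-0.481, 0.877, 0.0, -0.0]
t: 10.05
position: [0.5132, -0.3114, 0.2497]
eef_rot: [-0.683, 0.731, 0.0, -0.0]
t: 10.55
position: [0.5188, -0.1251, 0.2498]
eef_rot: [-0.694, 0.72, 0.0, -0.0]
t: 11.05
position: [0.518, 0.0601, 0.2499]
eef_rot: [-0.707, 0.708, 0.0, 0.0]
t: 11.55
position: [0.5107, 0.245, 0.2498]
eef_rot: [0.719, -0.695, -0.0, 0.0]
[0.51071847 0.24503239 0.24978572] [[ 0.033 -0.999 -0.   ]
 [-0.999 -0.033 -0.   ]
 [ 0.     0.    -1.   ]]
```

View pics/w3.png

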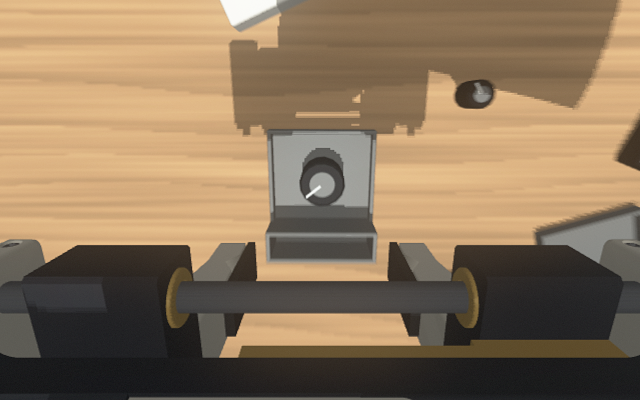

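View pics/w4.png

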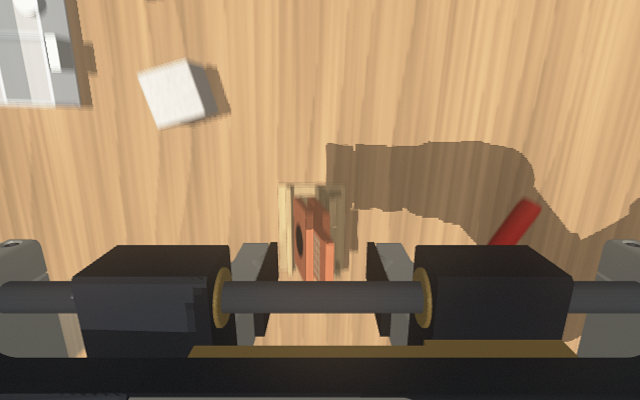

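w3 shows the large dial standing upright in its bay at (322,183), with the empty slot at (322,245). w4 shows the rack, with the lens panel at (303,238) in front and the tall panel at (322,258) just behind it.

Run:
```python
from h import *
o=env.get_obs();C=cam("wrist",o)
def tall(C,f,n):
    p,d=f["p"],f["d"];h=cv2.cvtColor(p,cv2.COLOR_RGB2HSV);m=(h[...,0]<14)&(h[...,1]>90)
    Y=pts(C,d,m);Y=Y[(abs(Y[:,0]-.515)<.07)&(abs(Y[:,1]-.315)<.07)&(Y[:,2]>.02)]
    T=Y[Y[:,2]>.08];print(n,len(Y),len(T),T.min(0).round(4),T.max(0).round(4))
    for z in np.arange(.04,.12,.008):
        s=Y[abs(Y[:,2]-z)<.004]
        if len(s)>8: print("  z%.3f n%d x %s y %s"%(z,len(s),np.percentile(s[:,0],[2,25,50,75,98]).round(4),np.percentile(s[:,1],[1,99]).round(4)))
    return T
T1=tall(C,np.load("w4.npz"),"wrist");T2=tall(cam("top"),np.load("top0.npz"),"top");T3=tall(cam("scene"),np.load("scene0.npz"),"scene")
for T in(T1,T2,T3):
    if len(T)>20: c=T.mean(0);u,s,v=np.linalg.svd(T-c);n=v[2]*np.sign(v[2][0]);print(c.round(4),n.round(3),(s/len(T)**.5).round(4))
o3=dict(position=np.array([.5129,-.3114,.2145]),eef_rot=np.array([0,1.,0,0]))
f=np.load("w3.npz");Y=pts(cam("wrist",o3),f["d"],f["d"]>0);q=Y[(abs(Y[:,2]-.05)<.004)&(abs(Y[:,0]-.57)<.04)&(abs(Y[:,1]+.31)<.07)];print("slot rim",rect(q[:,:2]),q.min(0),q.max(0))
```

```text
wrist 2643 856 [0.488  0.2452 0.08  ] [0.5326 0.3469 0.2637]
  z0.040 n114 x [0.5146 0.5189 0.5341 0.5348 0.5364] y [0.2779 0.3602]
  z0.048 n148 x [0.5124 0.5173 0.5313 0.5327 0.5336] y [0.2775 0.3596]
  z0.056 n164 x [0.5105 0.5158 0.5287 0.5299 0.531 ] y [0.2776 0.3603]
  z0.064 n220 x [0.4947 0.5118 0.526  0.5277 0.5295] y [0.2776 0.3584]
  z0.072 n865 x [0.502  0.5168 0.5202 0.5233 0.5268] y [0.2776 0.354 ]
  z0.080 n79 x [0.5082 0.5137 0.5146 0.5151 0.5166] y [0.2914 0.3465]
  z0.088 n97 x [0.5058 0.5116 0.5123 0.513  0.5144] y [0.2912 0.3456]
  z0.096 n118 x [0.504  0.5094 0.5101 0.5106 0.5118] y [0.2912 0.3418]
  z0.104 n130 x [0.5022 0.5073 0.5081 0.5087 0.5095] y [0.2911 0.3368]
  z0.112 n436 x [0.4982 0.5005 0.5028 0.505  0.5073] y [0.2912 0.3322]
top 591 180 [0.4985 0.286  0.0801] [0.516  0.3418 0.1185]
  z0.040 n17 x [0.5104 0.53   0.535  0.5358 0.5377] y [0.2732 0.367 ]
  z0.048 n33 x [0.5132 0.5182 0.5328 0.5343 0.5351] y [0.2728 0.3512]
  z0.056 n36 x [0.5082 0.515  0.5294 0.5313 0.5319] y [0.2729 0.3601]
  z0.064 n41 x [0.5009 0.5027 0.5188 0.5289 0.5309] y [0.2729 0
[... 830 characters left out ...]
1 0.3575]
  z0.080 n43 x [0.5088 0.5126 0.5137 0.5144 0.5161] y [0.2889 0.3453]
  z0.088 n38 x [0.5073 0.5106 0.5119 0.5129 0.514 ] y [0.2884 0.344 ]
  z0.096 n56 x [0.5013 0.5082 0.5096 0.5106 0.5132] y [0.2886 0.342 ]
  z0.104 n50 x [0.5008 0.506  0.5073 0.508  0.5092] y [0.2882 0.3429]
  z0.112 n60 x [0.4979 0.5035 0.505  0.5062 0.5081] y [0.2882 0.342 ]
[0.5065 0.3083 0.1095] [0.996 0.083 0.024] [0.031  0.0138 0.0061]
[0.5068 0.3115 0.1052] [0.928 0.    0.372] [0.0172 0.0115 0.0024]
[0.5079 0.3127 0.0995] [ 0.955 -0.014  0.297] [0.0176 0.0103 0.0021]
slot rim (array([ 574.1, -311.8]), array([108.1,  33.3]), 89.4) [ 0.55726617 -0.36590122  0.04601388] [ 0.59066125 -0.25775066  0.05321176]
```

The tall panel is the middle one. Its front face is at x≈0.508 at z=0.104, it leans 15°, and its centre is at y≈0.317. I'll tilt the tool to match it and work out the approach.

```bash
for i in 1; do python3 -m creep '[{"linear":[0,0,0],"twist":[0.524,0,0],"gripper":0.5},{"linear":[0,0,0],"twist":[0.524,0,0],"gripper":0.5},{"linear":[0,0,0],"twist":[0.524,0,0],"gripper":0.5},{"linear":[0,0,0],"twist":[0.524,0,0],"gripper":0.5},{"linear":[0,0,0],"twist":[0.524,0,0],"gripper":0.5}]'; done
cat >> h.py <<'E'
def go(t):
    o=env.get_obs();M=R.from_quat(o["eef_rot"]).as_matrix()
    print("at",o["position"].round(4),"z",M[:,2].round(3),"x",M[:,0].round(3),"units",(M.T@(np.array(t)-o["position"])/.05).round(3))
E
python3 -c "
from h import *
go([.4819,.317,.1857])"
```

```text
t: 12.1
position: [0.511, 0.2437, 0.2499]
eef_rot: [0.713, -0.689, 0.091, -0.095]
ft_force: [0.3, -0.5, 0.6]
grip_width: 0.0438
finger_force: 0.0
at [0.511  0.2437 0.2499] z [ 0.261  0.009 -0.965] x [ 0.033 -0.999 -0.   ] units [-1.484  0.849  1.101]
```

```bash
python3 -m creep '[{"linear":[-0.371,0.212,0.275],"twist":[0,0,0],"gripper":0.5},{"linear":[-0.371,0.212,0.275],"twist":[0,0,0],"gripper":0.5},{"linear":[-0.371,0.212,0.275],"twist":[0,0,0],"gripper":0.5},{"linear":[-0.371,0.212,0.275],"twist":[0,0,0],"gripper":0.5},{"linear":[0,0,0],"twist":[0,0,0],"gripper":0.5}]'
python3 - <<'E'
from h import *
o,p,d=snap("wrist","w5");C=cam("wrist",o)
h=cv2.cvtColor(p,cv2.COLOR_RGB2HSV);m=(h[...,0]<14)&(h[...,1]>90)
Y=pts(C,d,m);M=R.from_quat(o["eef_rot"]).as_matrix();Y=(Y-o["position"])@M*1000
Y=Y[(abs(Y[:,0])<60)&(abs(Y[:,1])<40)&(Y[:,2]>30)]
for z in range(60,170,8):
    s=Y[abs(Y[:,2]-z)<4]
    if len(s)>8: print(z,len(s),"x",np.percentile(s[:,0],[1,99]).round(1),"y",np.percentile(s[:,1],[1,10,50,90,99]).round(1))
go([.5078,.317,.0891])
E
```

```text
t: 12.6
position: [0.4807, 0.3173, 0.1835]
eef_rot: [0.713, -0.689, 0.091, -0.092]
ft_force: [-0.1, -0.1, -0.3]
grip_width: 0.0439
finger_force: 0.0
68 189 x [-22.9  29.7] y [-5.2 -4.  -1.2  1.5  2.2]
76 760 x [-24.   30.9] y [-5.4 -4.8 -1.9  1.5  2.2]
84 24 x [30.6 31. ] y [-4.8 -4.1 -1.   1.5  2.2]
92 22 x [30.6 31. ] y [-4.9 -4.2 -1.4  1.5  2.2]
100 21 x [30.5 31. ] y [-5.1 -4.4 -1.4  1.5  2.1]
108 299 x [-35.6  42.8] y [-4.5  3.1  6.1  9.2  9.9]
116 1675 x [-37.8  44.4] y [-14.  -12.6  -7.3   8.6  10.3]
124 44 x [30.5 44.9] y [-12.9 -10.7  -1.2   7.5   9.9]
132 44 x [30.3 44.9] y [-13.  -10.4  -0.9   7.    9.3]
140 30 x [30.4 44.9] y [-13.2 -11.   -1.3   8.2   9.6]
148 52 x [30.1 44.9] y [-12.5  -8.6  -5.7   5.    8.9]
156 25 x [30.4 44.8] y [-13.1 -11.2  -2.8   5.7   8.3]
164 24 x [30.  44.8] y [-13.5 -11.6  -3.3   6.8   9.3]
at [0.4812 0.3169 0.1846] z [ 0.258  0.007 -0.966] x [ 0.034 -0.999  0.002] units [ 0.011 -0.021  1.983]
```

View pics/w5.png

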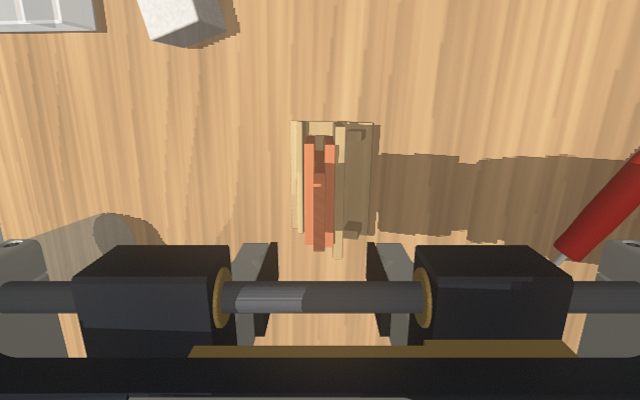

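The view is straight down the stack: tall panel at (319,190), lens panel at (308,190), slits panel at (330,190). In tool axes the tall panel sits 1.5 mm off in y and 3.5 mm off in x, with its top 72 mm ahead. I'll go in and pinch.

```bash
python3 -m creep '[{"linear":[0.07,-0.03,0.5],"twist":[0,0,0],"gripper":0.5},{"linear":[0,0,0.6],"twist":[0,0,0],"gripper":0.5},{"linear":[0,0,0.5],"twist":[0,0,0],"gripper":0.5},{"linear":[0,0,0.22],"twist":[0,0,0],"gripper":0.5},{"linear":[0,0,0.1],"twist":[0,0,0],"gripper":0.5}]'
python3 -m creep '[{"linear":[0,0,0],"twist":[0,0,0],"gripper":0.3},{"linear":[0,0,0],"twist":[0,0,0],"gripper":0.2},{"linear":[0,0,0],"twist":[0,0,0],"gripper":0.1},{"linear":[0,0,0],"twist":[0,0,0],"gripper":0},{"linear":[0,0,0],"twist":[0,0,0],"gripper":0}]'
python3 -m creep '[{"linear":[0,0,0],"twist":[0,0,0],"gripper":0},{"linear":[0,0,0],"twist":[0,0,0],"gripper":0},{"linear":[0,0,0],"twist":[0,0,0],"gripper":0}]'
```

```text
t: 13.15
position: [0.5087, 0.3133, 0.0931]
eef_rot: [0.712, -0.69, 0.091, -0.093]
ft_force: [0.6, -0.5, 0.2]
grip_width: 0.0442
finger_force: 0.0
t: 13.65
position: [0.5084, 0.3145, 0.0942]
eef_rot: [0.713, -0.689, 0.091, -0.094]
ft_force: [0.3, 0.9, -0.8]
grip_width: 0.0094
finger_force: 0.0
t: 13.95
position: [0.5085, 0.3144, 0.094]
eef_rot: [0.713, -0.689, 0.091, -0.094]
ft_force: [-0.8, -0.4, 2.9]
grip_width: 0.0079
finger_force: 30.0
```

```bash
for i in 1 2; do python3 -m creep '[{"linear":[0,0,-0.12],"twist":[0,0,0],"gripper":0},{"linear":[0,0,-0.15],"twist":[0,0,0],"gripper":0},{"linear":[0,0,-0.15],"twist":[0,0,0],"gripper":0},{"linear":[0,0,-0.15],"twist":[0,0,0],"gripper":0},{"linear":[0,0,-0.15],"twist":[0,0,0],"gripper":0}]'; done;  python3 -m creep '[{"linear":[0,0,-0.2],"twist":[0,0,0],"gripper":0},{"linear":[0,0,-0.3],"twist":[0,0,0],"gripper":0},{"linear":[0,0,-0.3],"twist":[0,0,0],"gripper":0},{"linear":[0,0,-0.3],"twist":[0,0,0],"gripper":0},{"linear":[0,0,-0.3],"twist":[0,0,0],"gripper":0}]'
python3 - <<'E'
from h import *
o,p,d=snap("scene","s1")
s=p[100:250,300:500];cv2.imwrite("pics/s1c.png",cv2.resize(s,None,fx=3.5,fy=3.5,interpolation=cv2.INTER_CUBIC)[:,:,::-1])
E
```

```text
t: 14.45
position: [0.4988, 0.314, 0.1292]
eef_rot: [0.713, -0.689, 0.091, -0.094]
ft_force: [0.1, -0.7, -0.4]
grip_width: 0.0077
finger_force: 30.0
t: 14.95
position: [0.4895, 0.3135, 0.1638]
eef_rot: [0.713, -0.689, 0.091, -0.094]
ft_force: [0.3, 0.1, -1.4]
grip_width: 0.0078
finger_force: 30.0
t: 15.45
position: [0.4712, 0.3129, 0.2319]
eef_rot: [0.713, -0.689, 0.091, -0.094]
ft_force: [-0.4, 0.2, 0.2]
grip_width: 0.0079
finger_force: 30.0
```

View pics/s1c.png

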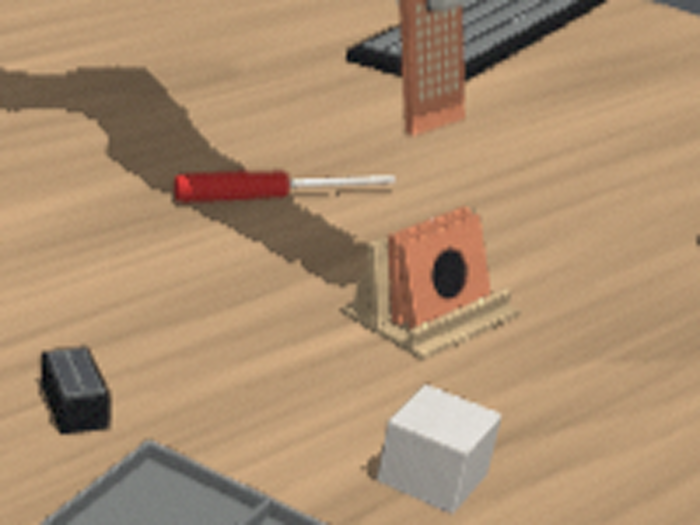

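The tall panel is out, hanging at (435,70) in the crop, and both short panels still lean in the rack at (440,265). Next I'll bring it upright and carry it over.

```bash
python3 -m creep '[{"linear":[0,0,0],"twist":[-0.524,0,0],"gripper":0},{"linear":[0,0,0],"twist":[-0.524,0,0],"gripper":0},{"linear":[0,0,0],"twist":[-0.524,0,0],"gripper":0},{"linear":[0,0,0],"twist":[-0.524,0,0],"gripper":0},{"linear":[0,0,0],"twist":[-0.524,0,0],"gripper":0}]' | head -3
python3 -m creep '[{"linear":[0,0,0],"twist":[0,0,0.22],"gripper":0},{"linear":[0,0,0],"twist":[0,0,0.22],"gripper":0}]' | head -3
for i in 1 2 3 4; do python3 -m creep '[{"linear":[0.62,-0.1,0],"twist":[0,0,0],"gripper":0},{"linear":[0.62,-0.1,0],"twist":[0,0,0],"gripper":0},{"linear":[0.62,-0.1,0],"twist":[0,0,0],"gripper":0},{"linear":[0.62,-0.1,0],"twist":[0,0,0],"gripper":0},{"linear":[0.62,-0.1,0],"twist":[0,0,0],"gripper":0}]' | head -3; done
python3 - <<'E'
from h import *
go([.5745,-.312,.10])
o,p,d=snap("scene","s2");C=cam("scene")
h=cv2.cvtColor(p,cv2.COLOR_RGB2HSV);m=(h[...,0]<14)&(h[...,1]>90)
Y=pts(C,d,m);Y=Y[(abs(Y[:,1]+.31)<.06)&(abs(Y[:,0]-.57)<.06)]
for z in np.arange(.13,.25,.01):
    s=Y[abs(Y[:,2]-z)<.005]
    if len(s)>5: print(z.round(3),len(s),"x",np.percentile(s[:,0],[2,50,98]).round(4),"y",np.percentile(s[:,1],[2,98]).round(4))
cv2.imwrite("pics/s2c.png",cv2.resize(p[170:350,110:330],None,fx=3,fy=3,interpolation=cv2.INTER_CUBIC)[:,:,::-1])
E
```

```text
t: 16.0
position: [0.4714, 0.3132, 0.231]
eef_rot: [0.719, -0.695, -0.001, 0.001]
t: 16.2
position: [0.4718, 0.3128, 0.2304]
eef_rot: [-0.702, 0.712, -0.0, 0.0]
t: 16.7
position: [0.4943, 0.1564, 0.2309]
eef_rot: [-0.703, 0.711, -0.001, 0.0]
t: 17.2
position: [0.5176, 0.0013, 0.231]
eef_rot: [-0.703, 0.711, -0.001, 0.0]
t: 17.7
position: [0.541, -0.1538, 0.231]
eef_rot: [-0.703, 0.711, -0.001, 0.0]
t: 18.2
position: [0.5644, -0.3089, 0.2309]
eef_rot: [-0.703, 0.711, -0.0, -0.0]
at [ 0.5644 -0.3089  0.2309] z [ 0.    -0.001 -1.   ] x [-0.011 -1.     0.001] units [ 0.058 -0.201  2.619]
0.14 85 x [0.5651 0.5666 0.5687] y [-0.3323 -0.2808]
0.15 204 x [0.5651 0.5667 0.5683] y [-0.3332 -0.2795]
0.16 199 x [0.565  0.5667 0.5684] y [-0.3328 -0.2793]
0.17 128 x [0.5654 0.5669 0.5688] y [-0.3321 -0.2791]
0.18 130 x [0.5649 0.5669 0.5685] y [-0.3317 -0.2791]
0.19 160 x [0.5651 0.5667 0.5684] y [-0.3322 -0.2791]
0.2 160 x [0.5651 0.5669 0.5689] y [-0.3321 -0.2793]
0.21 154 x [0.5654 0.567  0.5687] y [-0.3318 -0.279 ]
0.22 84 x [0.5647 0.5668 0.5687] y [-0.3318 -0.2785]
0.23 97 x [0.565  0.5669 0.5685] y [-0.332  -0.2785]
0.24 108 x [0.5654 0.567  0.5688] y [-0.3318 -0.2784]
```

View pics/s2c.png

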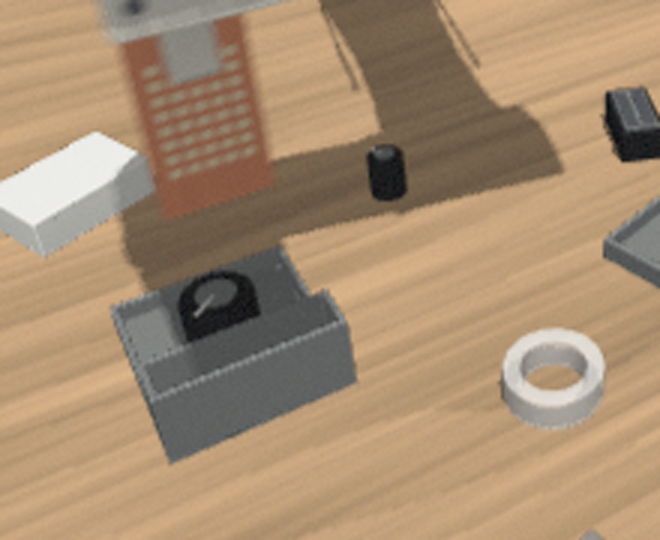

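The panel hangs plumb at (205,120) in the crop. The dial is in its bay and the slot below is open. I'll centre it over the slot and lower it.

```bash
python3 -m creep '[{"linear":[0.07,-0.1,0.1],"twist":[0,0,0],"gripper":0},{"linear":[0.06,-0.1,0.3],"twist":[0,0,0],"gripper":0},{"linear":[0,0,0.4],"twist":[0,0,0],"gripper":0},{"linear":[0,0,0.4],"twist":[0,0,0],"gripper":0},{"linear":[0,0,0.2],"twist":[0,0,0],"gripper":0}]'
python3 -m creep '[{"linear":[0,0,0.3],"twist":[0,0,0],"gripper":0},{"linear":[0,0,0.3],"twist":[0,0,0],"gripper":0},{"linear":[0,0,0.3],"twist":[0,0,0],"gripper":0},{"linear":[0,0,0.2],"twist":[0,0,0],"gripper":0},{"linear":[0,0,0.1],"twist":[0,0,0],"gripper":0}]'
python3 -m creep '[{"linear":[0,0,0.02],"twist":[0,0,0],"gripper":0},{"linear":[0,0,0],"twist":[0,0,0],"gripper":0},{"linear":[0,0,0],"twist":[0,0,0],"gripper":0}]'
```

```text
t: 18.75
position: [0.5737, -0.3131, 0.1578]
eef_rot: [-0.703, 0.711, 0.002, -0.001]
ft_force: [-0.4, 0.0, -0.5]
grip_width: 0.0077
finger_force: 30.0
t: 19.25
position: [0.5744, -0.314, 0.0996]
eef_rot: [-0.703, 0.711, 0.001, -0.0]
ft_force: [-0.5, 0.2, -0.2]
grip_width: 0.0079
finger_force: 30.0
t: 19.55
position: [0.5752, -0.3148, 0.1006]
eef_rot: [-0.703, 0.711, -0.001, 0.0]
ft_force: [-0.5, 0.6, -0.5]
grip_width: 0.0077
finger_force: 30.0
```

```bash
for i in 1 2; do python3 -m creep '[{"linear":[0,0,0.03],"twist":[0,0,0],"gripper":0},{"linear":[0,0,0.03],"twist":[0,0,0],"gripper":0},{"linear":[0,0,0],"twist":[0,0,0],"gripper":0},{"linear":[0,0,0],"twist":[0,0,0],"gripper":0}]' | sed -n '2p;4p'; done
```

```text
position: [0.5747, -0.3147, 0.0968]
ft_force: [1.0, 0.6, 0.6]
position: [0.5749, -0.3149, 0.0942]
ft_force: [-0.6, 0.2, 3.8]
```

```bash
python3 -m creep '[{"linear":[0,0,0.01],"twist":[0,0,0],"gripper":0},{"linear":[0,0,0],"twist":[0,0,0],"gripper":0},{"linear":[0,0,0],"twist":[0,0,0],"gripper":0}]' | sed -n '2p;4p'
python3 -m creep '[{"linear":[0,0,0],"twist":[0,0,0],"gripper":0.15},{"linear":[0,0,0],"twist":[0,0,0],"gripper":0.25},{"linear":[0,0,0],"twist":[0,0,0],"gripper":0.4},{"linear":[0,0,0],"twist":[0,0,0],"gripper":0.4},{"linear":[0,0,0],"twist":[0,0,0],"gripper":0.4}]'
python3 -m creep '[{"linear":[0,0,-0.2],"twist":[0,0,0],"gripper":0.4},{"linear":[0,0,-0.4],"twist":[0,0,0],"gripper":0.4},{"linear":[0,0,-0.6],"twist":[0,0,0],"gripper":0.4},{"linear":[0,0,-0.6],"twist":[0,0,0],"gripper":0.4},{"linear":[0,0,-0.4],"twist":[0,0,0],"gripper":0.4}]' | sed -n '2p;4p'
python3 - <<'E'
from h import *
o,p,d=snap("scene","s3");C=cam("scene")
h=cv2.cvtColor(p,cv2.COLOR_RGB2HSV);m=(h[...,0]<14)&(h[...,1]>90)
Y=pts(C,d,m);Y=Y[(abs(Y[:,1]+.31)<.06)&(abs(Y[:,0]-.57)<.06)]
for z in np.arange(.06,.13,.01):
    s=Y[abs(Y[:,2]-z)<.005]
    if len(s)>5: print(z.round(3),len(s),"x",np.percentile(s[:,0],[2,50,98]).round(4),"y",np.percentile(s[:,1],[2,98]).round(4))
E
```

```text
position: [0.575, -0.315, 0.0942]
ft_force: [-0.3, 0.2, 7.0]
t: 21.15
position: [0.5746, -0.3147, 0.0931]
eef_rot: [-0.703, 0.711, 0.0, -0.0]
ft_force: [-0.0, -0.1, 0.3]
grip_width: 0.0344
finger_force: 0.0
position: [0.5754, -0.3151, 0.2067]
ft_force: [0.5, -0.3, 0.1]
0.06 113 x [0.5751 0.5768 0.5782] y [-0.3397 -0.286 ]
0.07 120 x [0.5754 0.577  0.5785] y [-0.3398 -0.286 ]
0.08 131 x [0.5754 0.5772 0.5788] y [-0.3395 -0.2859]
0.09 139 x [0.5751 0.5771 0.5792] y [-0.34   -0.2859]
0.1 176 x [0.575  0.5771 0.5788] y [-0.3399 -0.2861]
0.11 286 x [0.5694 0.5766 0.5789] y [-0.3391 -0.2862]
```

The panel stands plumb, with its face at x=0.577 at every height. On to the battery.

```bash
for i in 1 2; do python3 -m creep '[{"linear":[-0.67,0.2,0],"twist":[0,0,-0.6],"gripper":0.6},{"linear":[-0.67,0.2,0],"twist":[0,0,0.6],"gripper":0.6},{"linear":[-0.67,0.2,0],"twist":[0,0,0],"gripper":0.7},{"linear":[-0.67,0.2,0],"twist":[0,0,0],"gripper":0.8},{"linear":[-0.67,0.2,0],"twist":[0,0,0],"gripper":0.8}]' | sed -n '2,3p'; done
for i in 1 2; do python3 -m creep '[{"linear":[0,0,0.2],"twist":[0,0,-1],"gripper":0.8},{"linear":[0,0,0.2],"twist":[0,0,-1],"gripper":0.8},{"linear":[0,0,0.2],"twist":[0,0,-1],"gripper":0.8},{"linear":[0,0,0.2],"twist":[0,0,-1],"gripper":0.8},{"linear":[0,0,0.2],"twist":[0,0,-1],"gripper":0.8}]' | sed -n '2,3p'; done
python3 -m creep '[{"linear":[0,0,0],"twist":[0,0,-0.72],"gripper":0.8},{"linear":[0,0,0],"twist":[0,0,-0.72],"gripper":0.8},{"linear":[0,0,0],"twist":[0,0,-0.72],"gripper":0.8}]' | sed -n '2,3p'
python3 - <<'E'
from h import *
o,p,d=snap("wrist","w6");C=cam("wrist",o)
Y=pts(C,d,d>0);q=Y[(abs(Y[:,2]-.028)<.004)&(np.hypot(Y[:,0]-.474,Y[:,1]-.02)<.05)];print(len(q),rect(q[:,:2]))
go([.474,.020,.018])
E
```

```text
position: [0.5241, -0.1462, 0.2039]
eef_rot: [-0.703, 0.711, -0.0, 0.0]
position: [0.4739, 0.0214, 0.2041]
eef_rot: [-0.703, 0.711, -0.0, 0.001]
position: [0.4745, 0.0202, 0.1536]
eef_rot: [0.858, -0.513, 0.0, -0.0]
position: [0.4747, 0.0202, 0.1035]
eef_rot: [0.959, -0.285, 0.0, -0.0]
position: [0.4746, 0.0202, 0.1038]
eef_rot: [0.984, -0.18, 0.0, -0.0]
4190 (array([473.1,  19.9]), array([34. , 62.2]), 69.0)
at [0.4747 0.0202 0.1038] z [ 0.001  0.    -1.   ] x [ 0.936 -0.351  0.001] units [-0.012  0.009  1.717]
```

```bash
python3 -m creep '[{"linear":[-0.02,0,0.5],"twist":[0,0,0],"gripper":0.8},{"linear":[0,0,0.5],"twist":[0,0,0],"gripper":0.8},{"linear":[0,0,0.4],"twist":[0,0,0],"gripper":0.8},{"linear":[0,0,0.2],"twist":[0,0,0],"gripper":0.8},{"linear":[0,0,0.1],"twist":[0,0,0],"gripper":0.8}]' | sed -n '2,4p'
for i in 1 2; do python3 -m creep '[{"linear":[0,0,0],"twist":[0,0,0],"gripper":0},{"linear":[0,0,0],"twist":[0,0,0],"gripper":0},{"linear":[0,0,0],"twist":[0,0,0],"gripper":0},{"linear":[0,0,0],"twist":[0,0,0],"gripper":0},{"linear":[0,0,0],"twist":[0,0,0],"gripper":0}]'; done
python3 -m creep '[{"linear":[0,0,-0.2],"twist":[0,0,0],"gripper":0},{"linear":[0,0,-0.4],"twist":[0,0,0],"gripper":0},{"linear":[0,0,-0.6],"twist":[0,0,0],"gripper":0},{"linear":[0,0,-0.6],"twist":[0,0,0],"gripper":0},{"linear":[0,0,0],"twist":[0,0,0],"gripper":0}]'
for i in 1 ; do python3 -m creep '[{"linear":[0,0,0],"twist":[0,0,-0.95],"gripper":0},{"linear":[0,0,0],"twist":[0,0,-0.95],"gripper":0},{"linear":[0,0,0],"twist":[0,0,-0.95],"gripper":0},{"linear":[0,0,0],"twist":[0,0,-0.95],"gripper":0},{"linear":[0,0,0],"twist":[0,0,-0.95],"gripper":0}]'; done
python3 -m creep '[{"linear":[0,0,0],"twist":[0,0,-0.9],"gripper":0},{"linear":[0,0,0],"twist":[0,0,-0.9],"gripper":0},{"linear":[0,0,0],"twist":[0,0,0],"gripper":0}]'
python3 -c "
from h import *
go([.6055,-.0115,.025])"
```

```text
position: [0.4734, 0.0204, 0.0178]
eef_rot: [0.983, -0.182, -0.0, 0.0]
ft_force: [0.6, 0.0, 0.0]
t: 25.05
position: [0.4737, 0.0206, 0.0187]
eef_rot: [0.983, -0.182, 0.0, -0.0]
ft_force: [1.2, -0.3, -1.2]
grip_width: 0.0357
finger_force: 0.0
t: 25.55
position: [0.4736, 0.0206, 0.0187]
eef_rot: [0.983, -0.182, 0.0, -0.0]
ft_force: [-1.8, -0.4, 5.1]
grip_width: 0.034
finger_force: 30.0
t: 26.05
position: [0.4758, 0.0213, 0.1125]
eef_rot: [0.983, -0.181, 0.003, -0.002]
ft_force: [0.5, 0.1, -1.4]
grip_width: 0.0339
finger_force: 30.0
t: 26.55
position: [0.473, 0.0203, 0.108]
eef_rot: [0.998, 0.056, -0.0, 0.0]
ft_force: [-0.1, 0.3, -1.5]
grip_width: 0.0337
finger_force: 30.0
t: 26.85
position: [0.473, 0.0203, 0.108]
eef_rot: [0.989, 0.145, -0.0, 0.0]
ft_force: [-0.4, 0.2, -0.8]
grip_width: 0.0337
finger_force: 30.0
at [0.473  0.0203 0.108 ] z [-0.001 -0.    -1.   ] x [ 0.958  0.286 -0.001] units [2.358 1.368 1.659]
```

```bash
python3 -m creep '[{"linear":[0.47,0.27,0],"twist":[0,0,0],"gripper":0},{"linear":[0.47,0.27,0],"twist":[0,0,0],"gripper":0},{"linear":[0.47,0.27,0],"twist":[0,0,0],"gripper":0},{"linear":[0.47,0.27,0],"twist":[0,0,0],"gripper":0},{"linear":[0.47,0.27,0],"twist":[0,0,0],"gripper":0}]' | sed -n '2,4p'
python3 -m creep '[{"linear":[0,0,0.4],"twist":[0,0,0],"gripper":0},{"linear":[0,0,0.5],"twist":[0,0,0],"gripper":0},{"linear":[0,0,0.4],"twist":[0,0,0],"gripper":0},{"linear":[0,0,0.2],"twist":[0,0,0],"gripper":0},{"linear":[0,0,0.1],"twist":[0,0,0],"gripper":0}]' | sed -n '2,4p'
python3 -m creep '[{"linear":[0,0,0.02],"twist":[0,0,0],"gripper":0},{"linear":[0,0,0.02],"twist":[0,0,0],"gripper":0},{"linear":[0,0,0],"twist":[0,0,0],"gripper":0},{"linear":[0,0,0],"twist":[0,0,0],"gripper":0}]' | sed -n '2,4p'
```

```text
position: [0.606, -0.0111, 0.1079]
eef_rot: [0.99, 0.143, -0.0, -0.0]
ft_force: [0.3, 0.6, -1.2]
position: [0.6047, -0.0109, 0.0272]
eef_rot: [0.99, 0.143, -0.001, 0.0]
ft_force: [-0.5, -0.1, -1.6]
position: [0.6058, -0.0106, 0.0271]
eef_rot: [0.99, 0.144, 0.001, -0.0]
ft_force: [0.4, 0.2, -1.6]
```

```bash
for i in 1 2; do python3 -m creep '[{"linear":[0,0,0.03],"twist":[0,0,0],"gripper":0},{"linear":[0,0,0.02],"twist":[0,0,0],"gripper":0},{"linear":[0,0,0],"twist":[0,0,0],"gripper":0},{"linear":[0,0,0],"twist":[0,0,0],"gripper":0}]' | sed -n '2p;4p'; done
```

```text
position: [0.6053, -0.0108, 0.0237]
ft_force: [1.0, 1.3, -1.1]
position: [0.6055, -0.0107, 0.0227]
ft_force: [-5.0, 0.9, 11.9]
```

```bash
python3 -m creep '[{"linear":[0,0,0],"twist":[0,0,0],"gripper":0.5},{"linear":[0,0,0],"twist":[0,0,0],"gripper":0.5},{"linear":[0,0,0],"twist":[0,0,0],"gripper":0.5},{"linear":[0,0,0],"twist":[0,0,0],"gripper":0.5}]' | sed -n '2p;4,5p'
python3 -m creep '[{"linear":[0,0,-0.2],"twist":[0,0,0],"gripper":0.5},{"linear":[0,0,-0.5],"twist":[0,0,0],"gripper":0.5},{"linear":[0,0,-0.6],"twist":[0,0,0],"gripper":0.6},{"linear":[0,0,-0.6],"twist":[0,0,0],"gripper":0.7},{"linear":[0,0,-0.3],"twist":[0,0,0],"gripper":0.7}]' | sed -n '2p'
python3 -m creep '[{"linear":[-0.6,0.285,0],"twist":[0,0,0],"gripper":0.7},{"linear":[-0.6,0.285,0],"twist":[0,0,0],"gripper":0.7},{"linear":[-0.6,0.285,0],"twist":[0,0,0],"gripper":0.7},{"linear":[-0.6,0.285,0],"twist":[0,0,0],"gripper":0.7},{"linear":[-0.6,0.285,0],"twist":[0,0,0],"gripper":0.7}]' | sed -n '2p'
python3 -m creep '[{"linear":[-0.6,0.285,0],"twist":[0,0,0],"gripper":0.7},{"linear":[-0.6,0.285,0],"twist":[0,0,0],"gripper":0.7},{"linear":[0,0,0],"twist":[0,0,0],"gripper":0.7}]' | sed -n '2p'
python3 - <<'E'
from h import *
o,p,d=snap("wrist","w7");C=cam("wrist",o)
Y=pts(C,d,d>0);q=Y[(abs(Y[:,2]-.034)<.004)&(np.hypot(Y[:,0]-.432,Y[:,1]+.167)<.03)];c=rect(q[:,:2]);print(len(q),c)
go([*(c[0]/1000),.024])
o,p,d=snap("top","t2");C=cam("top")
Y=pts(C,d,d>0);q=Y[(abs(Y[:,2]-.032)<.004)&(np.hypot(Y[:,0]-.605,Y[:,1]+.011)<.05)];print("bat",len(q),rect(q[:,:2]))
E
```

```text
position: [0.6053, -0.0107, 0.0211]
ft_force: [0.2, 0.6, 0.3]
grip_width: 0.0436
position: [0.6067, -0.0106, 0.135]
position: [0.4809, -0.1226, 0.132]
position: [0.4295, -0.1678, 0.1319]
887 (array([ 430.5, -167.3]), array([25.4, 24.9]), 17.4)
at [ 0.4313 -0.1672  0.1321] z [ 0.001  0.    -1.   ] x [0.959 0.283 0.001] units [-0.019 -0.003  2.163]
bat 349 (array([607.2, -10.8]), array([62.1, 33.8]), 16.6)
```

```bash
python3 -m creep '[{"linear":[0,0,0.5],"twist":[0,0,0],"gripper":0.7},{"linear":[0,0,0.7],"twist":[0,0,0],"gripper":0.7},{"linear":[0,0,0.5],"twist":[0,0,0],"gripper":0.7},{"linear":[0,0,0.3],"twist":[0,0,0],"gripper":0.7},{"linear":[0,0,0.16],"twist":[0,0,0],"gripper":0.7}]' | sed -n '2,4p'
for i in 1 2; do python3 -m creep '[{"linear":[0,0,0],"twist":[0,0,0],"gripper":0},{"linear":[0,0,0],"twist":[0,0,0],"gripper":0},{"linear":[0,0,0],"twist":[0,0,0],"gripper":0},{"linear":[0,0,0],"twist":[0,0,0],"gripper":0},{"linear":[0,0,0],"twist":[0,0,0],"gripper":0}]'|tail -5; done
python3 -m creep '[{"linear":[0,0,-0.2],"twist":[0,0,0],"gripper":0},{"linear":[0,0,-0.4],"twist":[0,0,0],"gripper":0},{"linear":[0,0,-0.6],"twist":[0,0,0],"gripper":0},{"linear":[0,0,-0.7],"twist":[0,0,0],"gripper":0},{"linear":[0,0,0],"twist":[0,0,0],"gripper":0}]'
python3 -c "
from h import *
go([.679,.0105,.029])"
```

```text
position: [0.4327, -0.1657, 0.022]
eef_rot: [0.99, 0.145, -0.001, -0.0]
ft_force: [0.0, 0.7, 0.7]
position: [0.4329, -0.1662, 0.0239]
eef_rot: [0.99, 0.144, 0.001, 0.0]
ft_force: [0.0, -0.6, 0.6]
grip_width: 0.0266
finger_force: 0.1
position: [0.4329, -0.1663, 0.0238]
eef_rot: [0.99, 0.144, 0.0, 0.0]
ft_force: [-1.9, 0.9, 6.7]
grip_width: 0.0251
finger_force: 30.0
t: 32.85
position: [0.4353, -0.1665, 0.1231]
eef_rot: [0.989, 0.145, 0.004, 0.001]
ft_force: [-0.6, -0.5, 0.1]
grip_width: 0.0253
finger_force: 30.0
at [ 0.4353 -0.1665  0.1231] z [ 0.008 -0.001 -1.   ] x [0.958 0.286 0.007] units [ 5.669 -2.003  1.918]
```

```bash
for i in 1 2; do python3 -m creep '[{"linear":[0.57,-0.2,0],"twist":[0,0,0],"gripper":0},{"linear":[0.57,-0.2,0],"twist":[0,0,0],"gripper":0},{"linear":[0.57,-0.2,0],"twist":[0,0,0],"gripper":0},{"linear":[0.57,-0.2,0],"twist":[0,0,0],"gripper":0},{"linear":[0.57,-0.2,0],"twist":[0,0,0],"gripper":0}]' | sed -n '2,4p'; done
python3 -m creep '[{"linear":[0,0,0.4],"twist":[0,0,0],"gripper":0},{"linear":[0,0,0.6],"twist":[0,0,0],"gripper":0},{"linear":[0,0,0.4],"twist":[0,0,0],"gripper":0},{"linear":[0,0,0.2],"twist":[0,0,0],"gripper":0},{"linear":[0,0,0.1],"twist":[0,0,0],"gripper":0}]' | sed -n '2,4p'
python3 -m creep '[{"linear":[0,0,0.02],"twist":[0,0,0],"gripper":0},{"linear":[0,0,0],"twist":[0,0,0],"gripper":0},{"linear":[0,0,0],"twist":[0,0,0],"gripper":0}]' | sed -n '2,4p'
```

```text
position: [0.5554, -0.0769, 0.1183]
eef_rot: [0.99, 0.144, -0.0, -0.0]
ft_force: [1.1, -0.2, -0.4]
position: [0.6777, 0.0116, 0.1181]
eef_rot: [0.99, 0.144, -0.0, -0.0]
ft_force: [0.1, -0.4, -0.5]
position: [0.6766, 0.0107, 0.0323]
eef_rot: [0.99, 0.144, -0.001, 0.0]
ft_force: [-1.1, -0.3, -0.7]
position: [0.6778, 0.011, 0.0335]
eef_rot: [0.99, 0.144, 0.001, -0.0]
ft_force: [0.2, -0.2, -0.3]
```

```bash
for i in 1 2 3; do python3 -m creep '[{"linear":[0,0,0.02],"twist":[0,0,0],"gripper":0},{"linear":[0,0,0.02],"twist":[0,0,0],"gripper":0},{"linear":[0,0,0],"twist":[0,0,0],"gripper":0},{"linear":[0,0,0],"twist":[0,0,0],"gripper":0}]' | sed -n '2p;4p'; done
```

```text
position: [0.6771, 0.0109, 0.0304]
ft_force: [-0.5, -1.0, -0.7]
position: [0.6771, 0.0109, 0.0282]
ft_force: [0.3, -0.2, 0.3]
position: [0.6773, 0.0109, 0.0279]
ft_force: [-4.0, 0.7, 10.6]
```

Contact at the expected height. I'll release, retreat and check.

```bash
python3 -m creep '[{"linear":[0,0,0],"twist":[0,0,0],"gripper":0.5},{"linear":[0,0,0],"twist":[0,0,0],"gripper":0.5},{"linear":[0,0,0],"twist":[0,0,0],"gripper":0.5},{"linear":[0,0,0],"twist":[0,0,0],"gripper":0.5}]' | sed -n '2p;4,5p'
python3 -m creep '[{"linear":[0,0,-0.2],"twist":[0,0,0],"gripper":0.5},{"linear":[0,0,-0.5],"twist":[0,0,0],"gripper":0.5},{"linear":[0,0,-0.8],"twist":[0,0,0],"gripper":0.5},{"linear":[0,0,-0.8],"twist":[0,0,0],"gripper":0.5},{"linear":[0,0,-0.8],"twist":[0,0,0],"gripper":0.5}]' | sed -n '2p'
python3 -m creep '[{"linear":[-0.6,0,-0.3],"twist":[0,0,0],"gripper":0.5},{"linear":[-0.6,0,-0.3],"twist":[0,0,0],"gripper":0.5},{"linear":[-0.6,0,-0.3],"twist":[0,0,0],"gripper":0.5},{"linear":[-0.6,0,0],"twist":[0,0,0],"gripper":0.5},{"linear":[-0.6,0,0],"twist":[0,0,0],"gripper":0.5}]' | sed -n '1,4p'
python3 - <<'E'
from h import *
o,p,d=snap("scene","s9");cv2.imwrite("pics/s9c.png",cv2.resize(p[130:330,130:470],None,fx=2.3,fy=2.3,interpolation=cv2.INTER_CUBIC)[:,:,::-1])
E
```

```text
position: [0.677, 0.0108, 0.026]
ft_force: [1.0, -0.0, 0.3]
grip_width: 0.043
position: [0.677, 0.0108, 0.1836]
t: 37.25
position: [0.5324, -0.0322, 0.2276]
eef_rot: [0.99, 0.144, 0.001, -0.0]
ft_force: [0.3, -0.3, -0.2]
```

View pics/s9c.png

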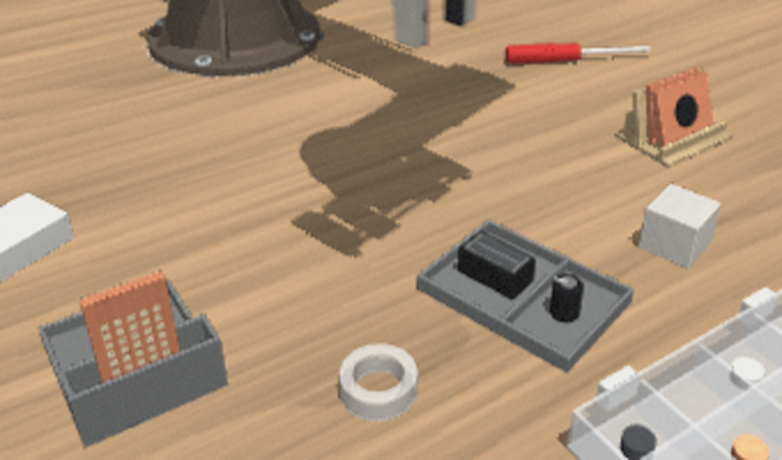

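The tall panel stands upright in the slot at (130,325). The battery lies flat in the larger bay at (495,262) and the small dial stands in the smaller bay at (567,297). Both spares still lean in the rack at (680,105). The large dial is hidden behind the panel here, but w3 and s2 showed it upright in its bay.

```bash
python3 -c "
from station import job
print(job.job_done())"
```

```text
the job is handed in; nothing more can be done
None
```

Both kits are made up in the order asked, the two short panels are still leaning in their rack, and the job was handed in at about 37 s of the 102 s allowed; no verdict came back.

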